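# Release the sample box and hold its lid at the set inspection angle

## Task

Press the spring pedal beside the sample box down to its stop, so that the latch lets go and the lid pops ajar; then swing the lid up with the gripper until it is in line with the red pointer on the side of the box, and hold it there. The lid does not stay up by itself, so finish with the gripper still holding it at the pointer's angle, at rest. Do not shift the pointer, and leave the other things on the bench where they are.

Things in the scene. Friction and masses are not known exactly. Their poses are not given: they have to be found in the camera images.
- samplebox: Grey open-topped sample box 210 x 220 x 98 mm (its x, y, z) with vials inside, fixed to the bench; its place and yaw vary. Origin: centre of its underside; z up, its x axis points from the front (handle side, towards the robot) to the hinge side.
- lid_hinge (a point): Middle of the lid's hinge line, which runs along the box's y axis: 100 mm behind the box's centre (its +x), 105 mm above the bench.
- lid (a joint): Angle of the white lid (200 x 222 x 8 mm, 0.45 kg), rad: 0 = shut and level, grows as its front edge swings up; range 0 to 1.4. Latched shut at first: do not force it. Pressing the pedal frees it, and a hinge spring lifts it to roughly 0.2 (0.1 to 0.3), where it stays when the pedal is let go; raised further, it falls back to there unless held (1 to 5 N at the handle).
- lid_handle (a point): Middle of the lid's round handle bar: 12 mm thick, 130 mm long along the box's y, in the lid's plane, 250 mm from the hinge line, 36 mm clear of the lid's front edge. At lid angle q it is 250*cos(q) mm in front of the hinge line and 250*sin(q) mm above it. Its x axis lies along the lid, towards the hinge. Can be pinched from above, fingers closing along the box's x; it turns between them.
- pointer (a joint): Angle of the red pointer about the same hinge line, rad, measured like the lid's: 0 = level, grows upwards. It is set between 0.5 and 0.95 at the start, stays by friction, and marks the angle to which the lid must be raised.
- pointer_tip (a point): Red ball (18 mm) at the end of the red pointer bar, which runs along the left (+y) side of the box, 123 mm left of the box's middle and 232 mm from the hinge line. Its x axis lies along the pointer, towards the hinge. It stands up to 300 mm above the bench: pass over it, not into it.
- pedal_base: Dark steel base plate 150 x 100 x 12 mm of the pedal, fixed to the bench on one side or the other of the sample box (a black balance stands on the other side). Origin: centre of its underside; its x axis points from the pedal's free end to its hinge. The linkage to the latch runs inside the bench.
- pedal_hinge (a point): Middle of the pedal's hinge line (along the base's y axis): 60 mm behind the base's centre (its +x), 30 mm above the bench.
- pedal (a joint): Angle by which the pedal is pressed down, rad: 0 = up (the plate rises at 0.30 rad towards its free end), 0.25 = down at its stop. A spring returns it; about 8 N straight down at the pad holds it at the stop.
- pedal_pad (a point): Point to press: on top of the black rubber pad with yellow ribs (70 x 66 mm) near the pedal's free end, 100 mm from its hinge line. It is about 66 mm above the bench with the pedal up, and sinks by about 25 mm to the stop.
- beaker: Clear beaker, 64 mm wide and 75 mm tall, standing on the balance's pan; origin at the centre of its underside. Leave alone.
- amber_jar: Amber jar, 48 mm wide and 65 mm tall, on the bench beside the box's rear; origin at the centre of its underside. Leave alone.
- wash_bottle: White bottle with an orange cap, 56 mm wide and 130 mm tall, on the bench beside the box's rear; origin at the centre of its underside. Leave alone.
- vial: Small vial with a green cap, 24 mm wide and 45 mm tall, on the bench in front of the box; origin at the centre of its underside. Leave alone.
- stopper: Red stopper, 34 mm wide and 30 mm tall, on the yellow tray at the robot's right; origin at the centre of its underside. Leave alone.
- tall_vial: Vial with a white cap, 28 mm wide and 70 mm tall, on the yellow tray; origin at the centre of its underside. Leave alone.
- heater_ring: Red ring, 68 mm wide and 50 mm tall, on the yellow tray; origin at the centre of its underside. Leave alone.
Things that resemble listed ones, but are neither listed nor needed, are in the scene too. What is shaped like the pedal_base but orange is not meant.

How it is judged:
On the way:
1. the pedal is pressed down to its stop (0.22 rad or more of 0.25) for 0.2 s (value of joint pedal above 0.22 rad), for 0.2 s.
At the end, for the whole second after the job is handed in: The lid is within 0.07 rad (4 degrees) of the red pointer's angle, at rest (under 0.05 rad/s), carried by the fingers (contact force over 0.5 N), and the pointer's tip is within 12 mm of where it was (angle between the x axis of lid_handle and the x axis of pointer_tip, either way round below 0.07 rad and velocity of joint lid between -0.05 and 0.05 rad/s and contact force between lid and the fingers above 0.5 N and distance of pointer_tip from where it was at the start of the episode below 0.012 m); the arm keeps its last pose, push and grip.
It fails at once if the red pointer is pushed out of place (its tip by over 12 mm) (distance of pointer_tip from where it was at the start of the episode above 0.012 m).
It fails at once if a bystander is shifted by over 25 mm or knocked over (distance of any of beaker, amber_jar, wash_bottle, vial, stopper, tall_vial, heater_ring from where it was at the start of the episode above 0.025 m or angle between any of beaker, amber_jar, wash_bottle, vial, stopper, tall_vial, heater_ring's own z axis and vertical above 0.5 rad).
It also fails if it takes over 56 s, if anything falls off the work surface, if the arm or the gripper's body presses on something with over 40 N, if the wrist force passes 120 N, or if a joint passes its speed limit or range.

## Robot

A 6-joint arm with a two-finger parallel gripper is mounted at the origin on the work surface. World frame = base frame: x ahead of the robot, y to its left, z up, the work surface at z = 0. Lengths are in m, angles in rad, forces in N, time in s.
With the tool pointing down it reaches from about 0.275 to 0.85 m from the base axis. Payload 5.2 kg.
Tool frame: the origin (TCP) lies on the centre line of the jaws, within the pads' length; the fingertips stand r.tips_ahead ahead of it and the grasp point (between the pads) lies 2 mm behind it (r.tips_ahead is the distance from the TCP to the fingertips, in m); z points along the fingers, y is the line along which they close (so a half turn about z gives the same grasp; the last joint's range is limited). The gripper opens to 85 mm and grips with 20 to 120 N. Pads are 22 mm wide; open, the fingers measure 114 mm over their backs; the gripper's body (76 mm by 85 mm) begins 54 mm behind the grasp point. The pads swing forward as they close: fully open they stand 13 mm farther back than shut.
Start: joints at [1.062, 0.259, 1.535, -0, 1.348, -0.203], TCP at [0.166, 0.524, 0.248] pointing down, gripper open.
Joint ranges: [-3.14, 3.14], [-0.91, 2.08], [0.19, 2.58], [-1.22, 4.36], [0.22, 2.71], [-3.12, 3.12]. Speed limits (rad/s): [2.57, 2.57, 3.14, 3.14, 3.14, 3.14].

## Interface

Orientations are given as [roll, pitch, yaw] about the fixed x, y, z axes, in that order (R = Rz(yaw) Ry(pitch) Rx(roll)).
In Python, from bench import get_obs, imaging, workorder, r gives the robot as it stands.
- The arm moves only by the tool step_arm, never from a script. Its argument "commands" is text: rows parted by semicolons, each of 7 numbers parted by spaces: the closure, from -1 (fully open) to 1 (shut), then the shift along the world's x, y, z in units of 0.4 m (1.0 is 0.4 m), then the turn, a rotation vector about the world's x, y, z in units of 90 degrees (1.0 is 90 degrees). In form: claw dx dy dz wx wy wz; .... A call has 1 to 10 rows; each row is the pose to reach, as a shift and turn from the pose commanded when the call began; what a row does not reach only later rows make up. A row lasts 1/10 s, in which the tool goes at most 50 mm and 8.59 degrees, less where a joint would pass 70% of its speed; a pose out of reach is approached as far as the arm can. A call with a number of a shift or a turn outside -1 to 1 is refused whole. A call with a gripper value outside its range is refused whole. The fingers move at their own pace and stop on an object; the grip force is fixed at half the most. Time passes only in rows, so rows that repeat a pose let the fingers close. It gives the time, the measured TCP pose, the force, the opening and the grip force at its end, in the units of the state.
- get_obs(): the state, without advancing time (a new reading comes with each control period).
- imaging.camera(name): name is "scene" or "top" or "wrist"; returns a dict with "img" (480x640x3 uint8, red, green, blue), "depth" (480x640 float32, m along the optical axis (not along the pixel's ray), 0 where there is no reading), "mtx" (3x3 intrinsics, pixels), "origin" and "orientation" of the camera in the world. Camera axes: x right, y up, looking along -z (the intrinsics and any distortion apply to the point x, -y, -z); pixel columns grow to the right and rows downward; lengths in m; the calibration is good to about 2 mm. A picture is of the moment at which its call begins.
- workorder.hand_in(): hands the job in; it is judged then, once.
The state is a dict: "clock": time; "joints": joint angles; "joint_velocities": joint speeds; "joint_efforts": joint torques, N m; "tcp_pos": TCP position; "tool_rot": TCP orientation; "wrist_force": force on the tool from outside, world axes, zero at the start; "moment": the same for the moment, N m; "grip_width": finger opening in m; "gripper_force": force on a finger pad.
Only numpy, scipy, OpenCV 4.12 (cv2) and the standard library are available. Lean on these libraries where they do the work, as an engineer would, in place of code of your own. Each camera call takes 0.05 s, during which the arm holds its last target. There are 200 camera calls.

## Working session

There is one attempt and no reset: what is moved stays moved. The work goes in short steps, Python scripts to look and compute and a tool call to move; the robot and the scene stay as the last step left them, time stands still between calls to the robot, and variables do not carry over. Pictures are saved under pics/ and viewed, at most 10 in all, crops included, and the job is handed in when it is done.

Besides the shell and the picture viewer there is one more tool, called as a command line: name --argument value ..., lists and objects as JSON in quotes. step_arm: Moves the arm, as the interface text tells. Shifts and turns lie within -1 to 1; 1 stands for 0.4 m of shift or 90 degrees of turn. Its arguments: {"type":"object","properties":{"commands":{"type":"string"}},"required":["commands"]}

```bash
mkdir -p pics; cat > h.py <<'E'
import numpy as np, cv2
from bench import get_obs, imaging, workorder, r
from scipy.spatial.transform import Rotation as R
def rot(o):
    o=np.array(o,float)
    if o.shape==(3,3): return o
    return R.from_euler('xyz',o).as_matrix() if o.size==3 else R.from_quat(o).as_matrix()
def cloud(c):
    d=c['depth'];K=c['mtx'];v,u=np.mgrid[:480,:640]
    p=np.stack([(u-K[0,2])/K[0,0]*d,-(v-K[1,2])/K[1,1]*d,-d],-1)
    return p@rot(c['orientation']).T+np.array(c['origin'])
E
python3 - <<'E'
from h import *
print(get_obs(),r.tips_ahead)
for n in('scene','top'):
    c=imaging.camera(n);cv2.imwrite(f'pics/{n}.png',c['img'][...,::-1]);np.save(f'{n}.npy',c,allow_pickle=True)
    print(n,c['mtx'],c['origin'],c['orientation'],[k for k in c])
E
```

```text
{'clock': 0.0, 'joints': array([ 1.06219196e+00,  2.59361790e-01,  1.53612453e+00,  4.54059634e-05,
        1.34802729e+00, -2.02804345e-01]), 'joint_velocities': array([ 1.00066486e-03, -1.47943784e-03, -1.73660604e-04,  4.73028773e-04,
        9.07199783e-05,  1.92419083e-05]), 'joint_efforts': array([ 2.58769651e-03, -4.46017849e+01, -2.90579993e+01,  9.83311907e-05,
        1.14473616e-02,  4.52343102e-06]), 'tcp_pos': array([0.16528678, 0.52402906, 0.24744794]), 'tool_rot': array([-3.13971998e+00, -4.30269995e-04,  2.83578215e+00]), 'wrist_force': array([ 0.53556587, -0.15120425,  0.20418902]), 'moment': array([ 0.02191979,  0.00756421, -0.01795544]), 'gripper_force': 0.0, 'grip_width': 0.08550388286567862} 0.017
scene [[585.42155348   0.         319.71956671]
 [  0.         585.42155348 238.25306942]
 [  0.           0.           1.        ]] [1.35977618 0.06708066 0.97538123] [ 0.76534448 -0.00289147  1.7885409 ] ['img', 'depth', 'mtx', 'origin', 'orientation']
top [[527.38906836   0.         330.53826316]
 [  0.         527.38906836 235.13696135]
 [  0.           0.           1.        ]] [ 0.45289663 -0.11533501  1.5358808 ] [ 5.34216071e-02  3.75229678e-04 -1.57973698e+00] ['img', 'depth', 'mtx', 'origin', 'orientation']
```

View pics/scene.png

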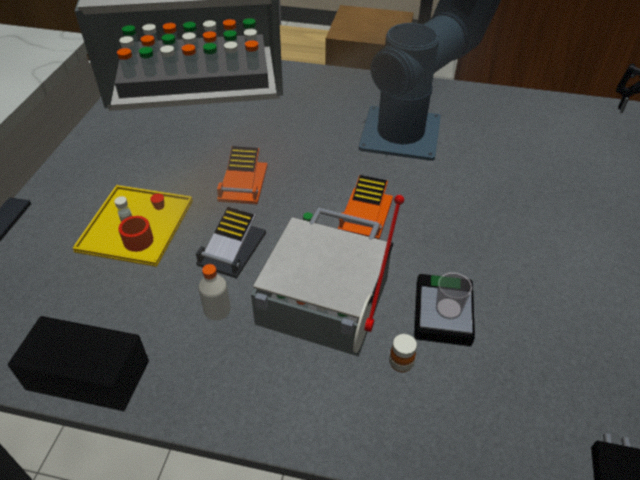

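View pics/top.png

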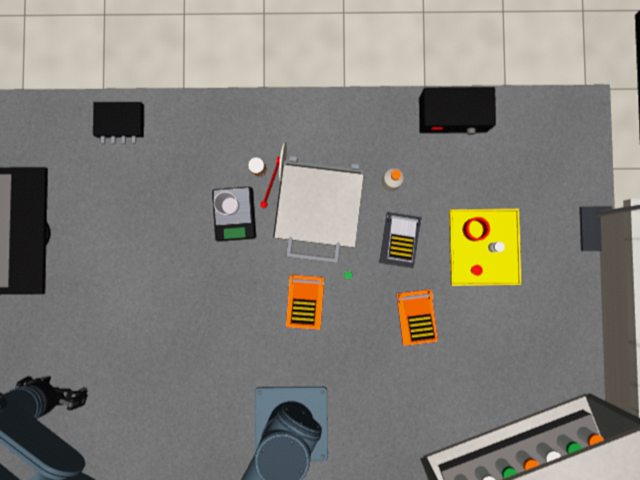

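The dark-based pedal is at top (401,240) and scene (235,238). The lookalikes are the orange pedals at top (305,302) and (418,317), which I reject. The lid handle is at top (314,252), the pointer ball at top (264,204), and the red ball by the hinge at (278,160). Next I measure and take a close crop to check.

```bash
python3 - <<'E'
from h import *
T=np.load('top.npy',allow_pickle=True).item();S=np.load('scene.npy',allow_pickle=True).item()
for n,c,boxes in(('top',T,dict(ped=(375,205,428,275),ptr=(255,150,290,215),handle=(282,236,345,266),lid=(270,160,370,250))),('scene',S,dict(ped=(195,200,270,280),ptr=(360,190,410,335),handle=(305,200,385,245),lid=(250,210,395,300)))):
    P=cloud(c);h=cv2.cvtColor(c['img'],cv2.COLOR_RGB2HSV).astype(int);H,Sx,V=h[...,0],h[...,1],h[...,2]
    def box(m,b):
        z=np.zeros_like(m);z[b[1]:b[3],b[0]:b[2]]=1;return m&z
    y=box((H>20)&(H<35)&(Sx>110)&(V>100),boxes['ped'])
    v,u=np.nonzero(y);q=P[y];print(n,'ribs px',u.mean(),v.mean(),'med',np.median(q,0),'minmax',q.min(0),q.max(0))
    q2=q[:,:2]-np.median(q[:,:2],0); 
    rect=cv2.minAreaRect((q[:,:2]*1000).astype(np.float32));print(rect)
    m=box(((H<8)|(H>172))&(Sx>130)&(V>80),boxes['ptr'])
    q=P[m];q=q[(q[:,2]>.05)&(q[:,2]<.35)]
    o=np.argsort(q[:,0]);print('ptr n',len(q));print(np.round(q[o[::max(1,len(o)//14)]],3))
    v,u=np.nonzero(m);print('px',u.min(),u.max(),v.min(),v.max())
    m=box((Sx<60)&(V>60),boxes['handle']);q=P[m];q=q[(q[:,2]>.09)&(q[:,2]<.13)]
    print('handle',len(q),q.min(0),q.max(0))
    m=box((Sx<60)&(V>140),boxes['lid']);q=P[m];q=q[(q[:,2]>.1)&(q[:,2]<.125)]
    print('lid',np.median(q,0),cv2.minAreaRect((q[:,:2]*1000).astype(np.float32)))
c=T['img'][140:290,240:440];cv2.imwrite('pics/crop.png',cv2.resize(c[...,::-1],None,fx=4,fy=4,interpolation=cv2.INTER_CUBIC))
E
```

```text
top ribs px 401.30833333333334 246.24166666666667 med [ 0.49933024 -0.31312976  0.06242219] minmax [ 0.47124474 -0.34477557  0.04877962] [ 0.52832274 -0.28023973  0.0745675 ]
((499.2445983886719, -312.842529296875), (60.05070114135742, 50.92623519897461), 79.93392944335938)
ptr n 177
[[0.587 0.046 0.297]
 [0.591 0.043 0.3  ]
 [0.595 0.049 0.293]
 [0.599 0.037 0.294]
 [0.609 0.041 0.275]
 [0.62  0.038 0.261]
 [0.632 0.04  0.246]
 [0.641 0.039 0.232]
 [0.654 0.033 0.217]
 [0.667 0.035 0.197]
 [0.679 0.032 0.184]
 [0.695 0.027 0.153]
 [0.708 0.031 0.144]
 [0.725 0.025 0.124]
 [0.734 0.031 0.118]]
px 260 279 157 207
handle 761 [ 0.45634907 -0.1519464   0.09910121] [0.52821355 0.01616405 0.11870487]
lid [ 0.60870291 -0.08440843  0.10859098] ((608.3203125, -83.94279479980469), (225.00619506835938, 246.0564422607422), 84.77860260009766)
scene ribs px 233.3585657370518 222.80478087649402 med [ 0.49961651 -0.31655894  0.0638721 ] minmax [ 0.47187037 -0.35008267  0.05287023] [ 0.53023617 -0.28362902  0.07581134]
((500.4061279296875, -317.14306640625), (63.7363166809082, 54.975711822509766), 84.08262634277344)
ptr n 584
[[0.583 0.029 0.074]
 [0.601 0.046 0.293]
 [0.607 0.041 0.288]
 [0.619 0.035 0.272]
 [0.631 0.035 0.252]
 [0.642 0.037 0.228]
 [0.656 0.031 0.22 ]
 [0.67  0.031 0.204]
 [0.682 0.028 0.187]
 [0.694 0.03  0.163]
 [0.705 0.024 0.149]
 [0.716 0.027 0.129]
 [0.727 0.024 0.122]
 [0.736 0.027 0.117]
 [0.745 0.02  0.118]]
px 362 403 195 329
handle 1544 [ 0.45879043 -0.15061569  0.10221837] [0.56944405 0.02080173 0.11666937]
lid [ 0.61395361 -0.09262383  0.1093615 ] ((589.9414672851562, -85.62986755371094), (218.1946563720703, 247.6742401123047), 83.09280395507812)
```

View pics/crop.png

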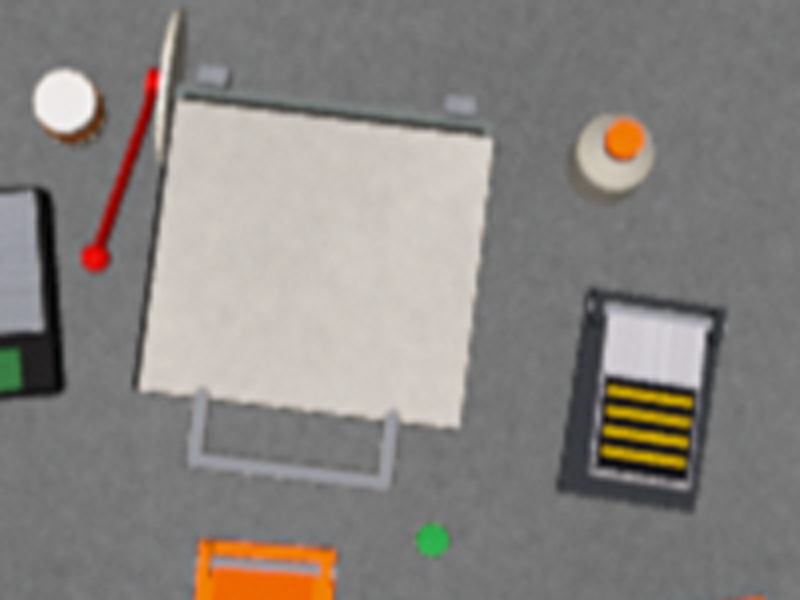

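The crop confirms the dark-based pedal with the yellow-ribbed pad at crop (645,427). The handle bar runs from (190,462) to (387,485), and the ball is at (95,257). I'll triangulate the ball and cast the handle and pad.

```bash
cat >> h.py <<'E'
def ray(c,u,v):
    K=c['mtx'];d=np.array([(u-K[0,2])/K[0,0],-(v-K[1,2])/K[1,1],-1]);return np.array(c['origin']),rot(c['orientation'])@d
def onz(c,u,v,z):
    o,d=ray(c,u,v);return o+d*(z-o[2])/d[2]
def cross(a,b):
    (o,d),(p,e)=a,b;s=np.linalg.lstsq(np.c_[d,-e],p-o,rcond=None)[0];A=o+d*s[0];B=p+e*s[1];return (A+B)/2,np.linalg.norm(A-B)
E
python3 - <<'E'
from h import *
T=np.load('top.npy',allow_pickle=True).item();S=np.load('scene.npy',allow_pickle=True).item()
def ball(c,b):
    h=cv2.cvtColor(c['img'],cv2.COLOR_RGB2HSV).astype(int);m=(((h[...,0]<8)|(h[...,0]>172))&(h[...,1]>130)&(h[...,2]>80)).astype(np.uint8)
    m=cv2.morphologyEx(m[b[1]:b[3],b[0]:b[2]],cv2.MORPH_OPEN,np.ones((5,5),np.uint8));v,u=np.nonzero(m);print(u.min(),u.max(),v.min(),v.max());return u.mean()+b[0],v.mean()+b[1]
a=ball(T,(255,195,272,215));b=ball(S,(388,190,410,208));tip,e=cross(ray(T,*a),ray(S,*b));print('tip',a,b,tip,e)
hm=onz(T,312.25-.4,258.5-.4,.109);e1=onz(T,240+190/4,140+462/4,.109);e2=onz(T,240+387/4,140+485/4,.109)
print('handle',hm,e1,e2,np.arctan2((e2-e1)[0],-(e2-e1)[1]))
yaw=-.11;x=np.array([np.cos(yaw),np.sin(yaw)]);hinge=hm[:2]+.25*x;d=hinge-tip[:2];print('hinge',hinge,'tip fwd/left',d@x,-(d@[-x[1],x[0]]),'q',np.arctan2(tip[2]-.105,d@x),np.arcsin((tip[2]-.105)/.232),np.arccos(d@x/.232))
for q in(.1,.2,.3,.93):print(q,hinge-.25*np.cos(q)*x,.105+.25*np.sin(q))
E
```

```text
6 11 6 11
8 15 5 12
tip (np.float64(263.57142857142856), np.float64(203.57142857142858)) (np.float64(399.3965517241379), np.float64(198.60344827586206)) [0.59572964 0.04188902 0.29265191] 0.0011527485809787626
handle [ 0.46749085 -0.0644106   0.109     ] [0.47510347 0.00137864 0.109     ] [ 0.45838475 -0.13163502  0.109     ] -0.12503610687942293
hinge [ 0.71597987 -0.09185517] tip fwd/left 0.13420566257691588 0.1197349875728904 q 0.9499522159675136 0.9421842882889393 0.9539412777269871
0.1 [ 0.46873226 -0.06454771] 0.12995835416170703
0.2 [ 0.47244408 -0.06495766] 0.15466733269876531
0.3 [ 0.47858924 -0.06563637] 0.17888005166533488
0.93 [ 0.56742469 -0.07544787] 0.3054049852209443
```

step_arm --commands "1 0.1 -0.25 0 0 0 -0.1; 1 0.1 -0.25 0 0 0 -0.2; 1 0.2 -0.5 0 0 0 -0.3; 1 0.2 -0.5 0 0 0 -0.4; 1 0.3 -0.75 0 0 0 -0.5; 1 0.3 -0.75 0 0 0 -0.6; 1 0.4 -1 0 0 0 -0.7; 1 0.4 -1 0 0 0 -0.8; 1 0.4 -1 0 0 0 -0.875; 1 0.4 -1 0 0 0 -0.875"

```text
clock: 1.1
tcp_pos: [0.3268, 0.1214, 0.2483]
tool_rot: [3.141, 0.001, 1.452]
wrist_force: [-0.7, -0.0, 0.3]
grip_width: -0.0001
gripper_force: 0.0
```

step_arm --commands "1 0.05 -0.12 0 0 0 0; 1 0.1 -0.24 0 0 0 0; 1 0.15 -0.36 0 0 0 0; 1 0.2 -0.48 0 0 0 0; 1 0.25 -0.6 0 0 0 0; 1 0.3 -0.72 0 0 0 0; 1 0.35 -0.84 0 0 0 0; 1 0.4 -0.96 0 0 0 0; 1 0.43 -1 0 0 0 0; 1 0.43 -1 0 0 0 0"

```text
clock: 2.1
tcp_pos: [0.4994, -0.2785, 0.2468]
tool_rot: [-3.141, 0.0, 1.46]
wrist_force: [-0.7, 0.3, 0.2]
grip_width: 0.0002
gripper_force: 0.0
```

step_arm --commands "1 0 -0.1 -0.1 0 0 0; 1 0 -0.1 -0.2 0 0 0; 1 0 -0.1 -0.3 0 0 0; 1 0 -0.1 -0.36 0 0 0; 1 0 -0.1 -0.36 0 0 0"

```text
clock: 2.6
tcp_pos: [0.4954, -0.3116, 0.1001]
tool_rot: [-3.134, -0.006, 1.463]
wrist_force: [-0.2, 0.1, 0.2]
grip_width: -0.0001
gripper_force: 0.0
```

step_arm --commands "1 0.01 0 -0.04 0 0 0; 1 0.01 0 -0.08 0 0 0; 1 0.01 0 -0.11 0 0 0; 1 0.01 0 -0.12 0 0 0; 1 0.01 0 -0.12 0 0 0"

```text
clock: 3.1
tcp_pos: [0.5019, -0.3149, 0.0587]
tool_rot: [3.141, 0.001, 1.463]
wrist_force: [-4.3, 1.7, 9.1]
grip_width: -0.0002
gripper_force: 4.2
```

step_arm --commands "1 0 0 -0.01 0 0 0; 1 0 0 -0.02 0 0 0; 1 0 0 -0.02 0 0 0; 1 0 0 -0.02 0 0 0"

```text
clock: 3.5
tcp_pos: [0.5022, -0.3151, 0.057]
tool_rot: [3.139, 0.003, 1.464]
wrist_force: [-16.2, 11.8, 50.7]
grip_width: 0.0004
gripper_force: 24.7
```

```bash
python3 - <<'E'
from h import *
c=imaging.camera('scene');P=cloud(c)
cv2.imwrite('pics/press.png',cv2.resize(c['img'][150:360,170:450,::-1],None,fx=2.8,fy=2.8));print(get_obs()['tcp_pos'])
for u,v in((320,270),(330,240),(310,300)):print(P[v,u])
E
```

```text
[ 0.50215891 -0.31510092  0.05699823]
[ 0.64726119 -0.08751174  0.12914823]
[ 0.5797539  -0.08236494  0.14410677]
[ 0.70482473 -0.09384781  0.10703323]
```

View pics/press.png

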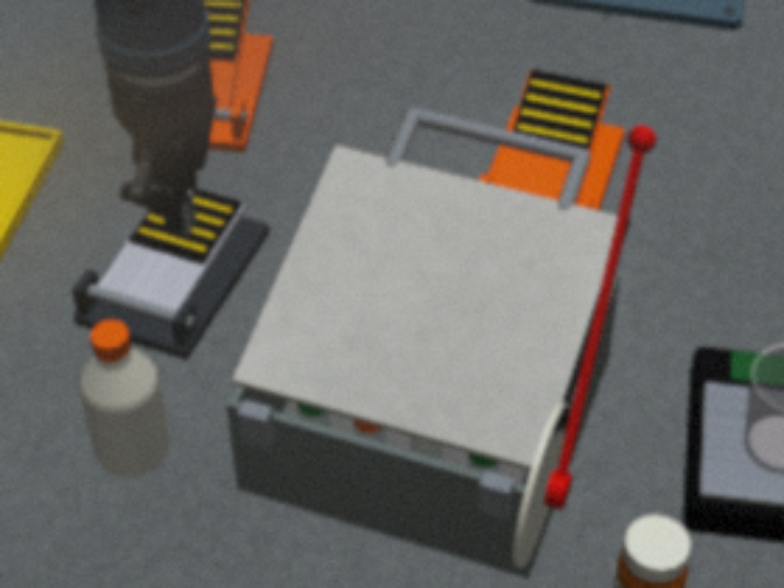

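The lid is ajar by about 0.28 rad, with the handle at about crop (497,135), and the pedal is firmly at its stop (50 N). I'll lift, open, and go above the handle.

step_arm --commands "1 0 0 0.1 0 0 0; 1 0 0 0.22 0 0 0; 1 0 0 0.34 0 0 0; 1 0 0 0.46 0 0 0; -1 -0.02 0.12 0.54 0 0 0; -1 -0.04 0.24 0.54 0 0 0; -1 -0.06 0.36 0.54 0 0 0; -1 -0.06 0.48 0.54 0 0 0; -1 -0.06 0.6 0.54 0 0 0; -1 -0.06 0.62 0.54 0 0 0"

```text
clock: 4.55
tcp_pos: [0.4767, -0.0618, 0.2662]
tool_rot: [3.139, -0.002, 1.467]
wrist_force: [0.8, 0.8, 0.6]
grip_width: 0.0846
gripper_force: 0.0
```

```bash
python3 - <<'E'
from h import *
print(get_obs()['tcp_pos'])
c=imaging.camera('wrist');P=cloud(c);cv2.imwrite('pics/w.png',c['img'][...,::-1])
S=imaging.camera('scene');Q=cloud(S);x=np.array([np.cos(-.115),np.sin(-.115)])
q=Q.reshape(-1,3);s=-(q[:,:2]-[.716,-.092])@x;l=(q[:,:2]-[.716,-.092])@[-x[1],x[0]]
m=(s>.02)&(s<.19)&(abs(l)<.08)&(q[:,2]>.1)&(q[:,2]<.1+.5*s+.02);f=np.polyfit(s[m],q[m,2],1);print('slope',f,np.arctan(f[0]),m.sum())
q=P.reshape(-1,3);s=-(q[:,:2]-[.716,-.092])@x;l=(q[:,:2]-[.716,-.092])@[-x[1],x[0]]
m=(s>.225)&(s<.28)&(abs(l)<.05)&(q[:,2]>.12)&(q[:,2]<.22);print('handle wrist',m.sum(),np.median(q[m],0),np.median(s[m]),np.percentile(q[m,2],[5,95]),np.percentile(s[m],[5,95]))
E
```

```text
[ 0.47670135 -0.06181723  0.26624054]
slope [0.25865816 0.11010301] 0.25311077162498374 6559
handle wrist 3839 [ 0.4801615  -0.06032013  0.17161993] 0.23780344080247431 [0.16844335 0.17313442] [0.23241024 0.24304304]
```

View pics/w.png

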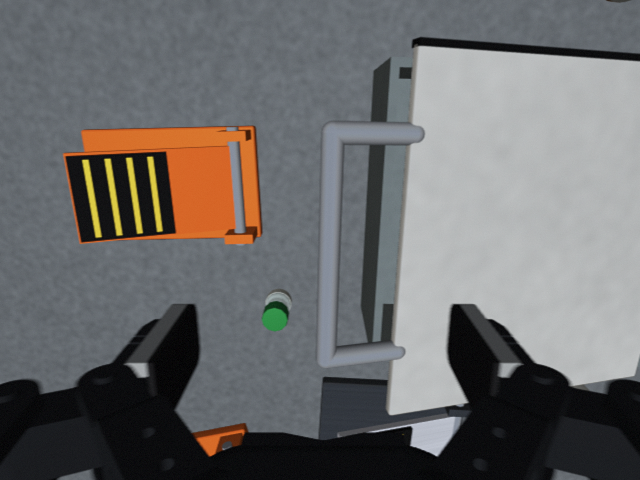

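The wrist view shows the bar at about column 330, between the fingers at columns 195 and 450, with the lid's edge at column 405. A fully open right finger would hit that edge, so I'll part-close first.

step_arm --commands "0.1 0.005 -0.01 -0.05 0 0 0; 0.1 0.005 -0.01 -0.08 0 0 0; 0.1 0.005 -0.01 -0.08 0 0 0; 0.1 0.005 -0.01 -0.08 0 0 0"

```text
clock: 5.05
tcp_pos: [0.4795, -0.0722, 0.2323]
tool_rot: [-3.141, -0.0, 1.46]
wrist_force: [-0.5, 0.1, 0.2]
grip_width: 0.0384
gripper_force: 0.0
```

step_arm --commands "0.1 0 0 -0.05 0 0 0; 0.1 0 0 -0.1 0 0 0; 0.1 0 0 -0.15 0 0 0; 0.1 0 0 -0.17 0 0 0; 0.1 0 0 -0.17 0 0 0"

```text
clock: 5.55
tcp_pos: [0.4792, -0.0717, 0.1639]
tool_rot: [-3.14, -0.0, 1.461]
wrist_force: [-0.5, 0.2, 0.6]
grip_width: 0.0384
gripper_force: 0.0
```

```bash
python3 - <<'E'
from h import *
print(get_obs()['tcp_pos'],get_obs()['wrist_force'])
c=imaging.camera('wrist');cv2.imwrite('pics/w2.png',c['img'][...,::-1])
E
```

```text
[ 0.47920846 -0.07169693  0.16385083] [-0.46307822  0.24983131  0.60958381]
```

View pics/w2.png

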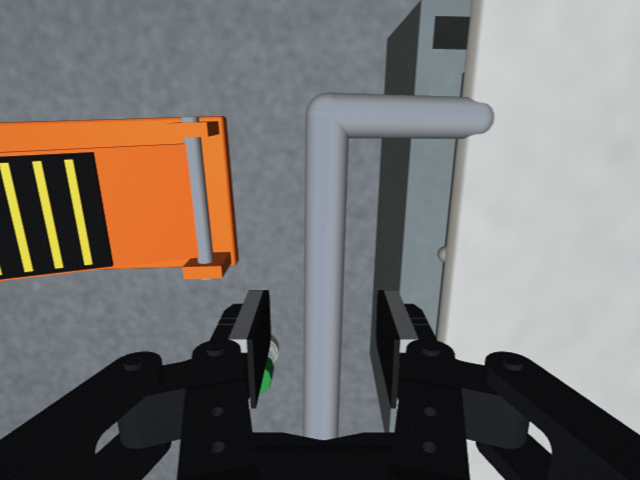

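The bar at column 323 lies between the pads at columns 260 and 385, clear of the lid edge at column 450, so I'll close.

step_arm --commands "1 0 0 0 0 0 0; 1 0 0 0 0 0 0; 1 0 0 0 0 0 0; 1 0 0 0 0 0 0; 1 0 0 0 0 0 0"

```text
clock: 6.1
tcp_pos: [0.4786, -0.0716, 0.1646]
tool_rot: [-3.14, 0.0, 1.461]
wrist_force: [-4.7, -1.1, 1.3]
grip_width: 0.0101
gripper_force: 58.4
```

step_arm --commands "1 0.008 -0.001 0.03 0 0 0; 1 0.018 -0.002 0.06 0 0 0; 1 0.03 -0.003 0.09 0 0 0; 1 0.042 -0.005 0.117 0 0 0; 1 0.057 -0.006 0.145 0 0 0; 1 0.072 -0.008 0.172 0 0 0; 1 0.072 -0.008 0.172 0 0 0"

```text
clock: 6.8
tcp_pos: [0.5071, -0.0753, 0.2345]
tool_rot: [-3.139, 0.002, 1.461]
wrist_force: [-8.4, -2.5, 2.2]
grip_width: 0.0096
gripper_force: 58.7
```

step_arm --commands "1 0.017 -0.002 0.026 0 0 0; 1 0.035 -0.004 0.052 0 0 0; 1 0.055 -0.006 0.076 0 0 0; 1 0.075 -0.009 0.099 0 0 0; 1 0.098 -0.011 0.122 0 0 0; 1 0.12 -0.014 0.143 0 0 0; 1 0.143 -0.016 0.163 0 0 0; 1 0.155 -0.018 0.172 0 0 0; 1 0.166 -0.019 0.18 0 0 0; 1 0.166 -0.019 0.18 0 0 0"

```text
clock: 7.8
tcp_pos: [0.5718, -0.0837, 0.308]
tool_rot: [-3.137, 0.004, 1.46]
wrist_force: [-16.8, -3.0, 15.4]
grip_width: 0.0101
gripper_force: 58.7
```

```bash
python3 - <<'E'
from h import *
o=get_obs();print(o['tcp_pos'],o['wrist_force'],o['grip_width'],o['joint_velocities'].round(3))
S=imaging.camera('scene');Q=cloud(S);np.save('s2.npy',S,allow_pickle=True)
cv2.imwrite('pics/up.png',cv2.resize(S['img'][100:370,200:480,::-1],None,fx=2.2,fy=2.2))
x=np.array([np.cos(-.115),np.sin(-.115)])
h=cv2.cvtColor(S['img'],cv2.COLOR_RGB2HSV).astype(int).reshape(-1,3)
q=Q.reshape(-1,3);s=-(q[:,:2]-[.716,-.092])@x;l=(q[:,:2]-[.716,-.092])@[-x[1],x[0]]
m=(s>-.02)&(s<.12)&(abs(l)<.1)&(q[:,2]>.13)&(q[:,2]<.27)&(abs(q[:,2]-.11-1.38*s)<.05)&(h[:,1]<60)
A=np.c_[s[m],q[m,2]];a=np.linalg.svd(A-np.median(A,0),full_matrices=False)[2][0];print('lid',np.arctan2(*a[::-1]),m.sum(),np.median(A,0),np.median(l[m]))
m=((h[:,0]<8)|(h[:,0]>172))&(h[:,1]>130)&(l>.1)&(l<.15)&(q[:,2]>.12)&(q[:,2]<.31)&(s<.2)&(s>-.05)
A=np.c_[s[m],q[m,2]];a=np.linalg.svd(A-np.median(A,0),full_matrices=False)[2][0];print('ptr',np.arctan2(*a[::-1]),m.sum())
E
```

```text
[ 0.57184913 -0.08371945  0.30797678] [-16.83393976  -2.96585736  15.39651517] 0.010057350497042808 [-0.001 -0.007  0.013  0.001 -0.016 -0.002]
lid -2.206224555683729 10074 [0.06255913 0.2018492 ] 0.0033421527464998473
ptr -2.2090432103942357 516
```

View pics/up.png

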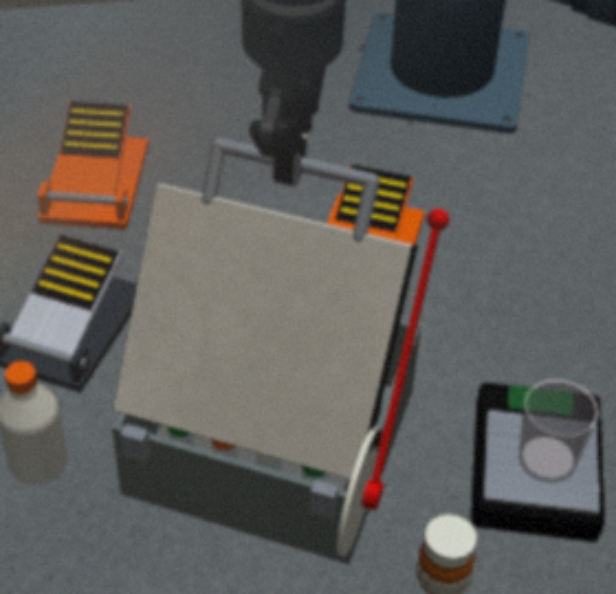

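The lid is held at 0.935 rad against 0.933 for the pointer by the same fit. The picture shows the lid parallel to the red bar and the bar pinched at (285,165). I'll let it settle, then hand in.

step_arm --commands "1 0 0 0 0 0 0; 1 0 0 0 0 0 0; 1 0 0 0 0 0 0; 1 0 0 0 0 0 0; 1 0 0 0 0 0 0; 1 0 0 0 0 0 0; 1 0 0 0 0 0 0; 1 0 0 0 0 0 0"

```text
clock: 8.65
tcp_pos: [0.5717, -0.0837, 0.3079]
tool_rot: [-3.138, 0.004, 1.46]
wrist_force: [-16.8, -3.8, 14.9]
grip_width: 0.0099
gripper_force: 58.7
```

```bash
python3 - <<'E'
from h import *
o=get_obs();print(o['tcp_pos'],o['wrist_force'],o['joint_velocities'].round(3))
print(workorder.hand_in())
E
```

```text
[ 0.57168345 -0.08369366  0.30788669] [-16.79591499  -3.75591646  14.93989503] [ 0.001 -0.     0.     0.     0.     0.   ]
the job is handed in; nothing more can be done
None
```

I pressed the pedal to its stop, raised the lid to the pointer's angle (about 0.935 rad measured, against 0.933 for the pointer), and handed the job in at 8.65 s with the gripper still holding it at rest; the hand-in returned no verdict.

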